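# Fit the two steel spacers on the grain mill's spindle

### The job

The sample mill's hood is off: thread the two bare steel spacer rings onto its upright spindle, the wide one first and fully down on the shoulder, then the narrow one flat on top of it. Leave the brass ring where it lies; it belongs to another mill.

Things in the scene. Friction and masses are not known exactly. Their poses are not given: they have to be found in the camera images.
- ring_wide: The wide steel spacer: the largest ring, a bare bright steel ring lying flat on the blue service mat (3 mm thick), silver grey, outside diameter 62 mm, bore 28 mm diameter right through, 20 mm high, about 370 g. Origin at the centre of its underside, z up along the bore.
- ring_narrow: The narrow steel spacer: the smallest ring, a bare bright steel ring lying flat on the blue service mat (3 mm thick), silver grey, outside diameter 46 mm, bore 28 mm diameter right through, 20 mm high, about 165 g. Origin at the centre of its underside, z up along the bore.
- ring_brass: The brass spacer, not wanted: a yellow brass ring lying flat on the blue service mat (3 mm thick), middle-sized, outside diameter 54 mm, bore 28 mm diameter right through, 20 mm high, about 280 g. Origin at the centre of its underside, z up along the bore. A black plastic ring of this size lies there too, also unwanted. The four rings lie 100 mm or more apart, in any order.
- spindle_seat (a point): Centre of the flat top of the mill's round dark steel shoulder (76 mm across, 70 mm above the bench), where the wide ring must lie; z up. From here the fixed spindle rises 60 mm: 12 mm diameter, its red tip (last 8 mm) tapers to 4 mm. The mill is a white box 180 x 200 mm, 60 mm high, centred under this point, fixed to the bench; nothing else stands up on it.

How it is judged:
By the outcome, as a careful person would: the job done as asked, in the order asked, and still so for the second after the job is handed in, with the robot touching nothing.
It also fails if it takes over 56 s, if anything falls off the work surface, if the arm or the gripper's body presses on something with over 40 N, if the wrist force passes 120 N, or if a joint passes its speed limit or range.

### The arm

A 6-joint arm with a two-finger parallel gripper is mounted at the origin on the work surface. World frame = base frame: x ahead of the robot, y to its left, z up, the work surface at z = 0. Lengths are in m, angles in rad, forces in N, time in s.
With the tool pointing down it reaches from about 0.35 to 0.775 m from the base axis. Payload 5.5 kg.
Tool frame: the origin (TCP) lies midway between the tips of the shut fingers; the grasp point (between the pads) lies 19 mm behind it; z points along the fingers, y is the line along which they close (so a half turn about z gives the same grasp; the last joint's range is limited). The gripper opens to 85 mm and grips with 20 to 120 N. Pads are 22 mm wide; open, the fingers measure 114 mm over their backs; the gripper's body (76 mm by 85 mm) begins 54 mm behind the grasp point. The pads swing forward as they close: fully open they stand 13 mm farther back than shut.
Start: joints at [1.074, 0.313, 0.046, 1.304, 0, 1.431], TCP at [0.201, 0.539, 0.231] pointing down, gripper open.
Joint ranges: [-2.76, 2.76], [-0.86, 1.69], [-1.03, 1.26], [-2.2, 2.34], [-1.47, 1.5], [-3.14, 3.14]. Speed limits (rad/s): [2.57, 2.57, 3.14, 3.14, 3.14, 3.14].

### API

Orientations are given as a unit quaternion [w, x, y, z].
In Python, from cell import arm gives the robot as it stands.
- The arm moves only by the tool move_tool, called as name(argument=value, ...) on one line, values as JSON. Schema: {"type":"object","properties":{"deltas":{"type":"array","items":{"type":"array","items":{"type":"number"},"minItems":7,"maxItems":7},"minItems":1,"maxItems":5},"only":{"type":"string"},"quiet":{"type":"boolean"},"lines":{"type":"string"}},"required":["deltas"],"additionalProperties":false}. deltas is a list of rows, 1 to 5 of them, each of 7 numbers: a rotation vector rx, ry, rz in units of 0.2 rad, then dx, dy, dz in units of 5 mm, then the finger opening in m; each row is the pose to reach, as a shift and turn from the pose commanded when the call began, along the tool's axes at that moment; what a row does not reach only later rows make up. A row lasts 1/10 s, in which the tool goes at most 0.05 m and 0.15 rad, less where a joint would pass 70% of its speed; a pose out of reach is approached as far as the arm can. The fingers move at their own pace and stop on an object; the grip force is fixed at half the most. Time passes only in rows, so rows that do not move let the fingers close. The tool returns the time, the measured TCP pose, the force, the opening and the grip force at its end. only (a regular expression) keeps the lines of the reply that match it, lines (a string "A,B") keeps lines A to B, and quiet returns only ok. Input that does not fit is refused with a message, and nothing moves.
- arm.sense(): the state, without advancing time (a new reading comes with each control period).
- arm.snapshot(name): name is "side" or "top" or "wrist"; returns a dict with "frame" (480x640x3 uint8, blue, green, red), "mtx" (3x3 intrinsics, pixels), "R" (3x3) and "t" (3): a world point X has camera coordinates R X + t; the wrist camera has in their place "tool_from_camera" (4x4, takes a point from camera to tool coordinates, whose origin is the TCP and whose axes are the flange's). Camera axes: x right, y down, z forward; pixel columns grow to the right and rows downward; lengths in m; the calibration is good to about 2 mm. A picture is of the moment at which its call begins: read the wrist's pose just before it. There is no depth.
- arm.finish_job(): hands the job in; it is judged then, once.
The state is a dict: "time": time; "joint_pos": joint angles; "qd": joint speeds; "tau": joint torques, N m; "ee_pos": TCP position; "ee_rot": TCP orientation; "ft_force": force on the tool from outside, world axes, zero at the start; "moment": the same for the moment, N m; "width": finger opening in m; "finger_force": force on a finger pad.
Only numpy, scipy, OpenCV 4.12 (cv2) and the standard library are available. Lean on these libraries where they do the work, as an engineer would, in place of code of your own. Each camera call takes 0.05 s, during which the arm holds its last target. There are 200 camera calls.

## Working session

There is one attempt and no reset: what is moved stays moved. The work goes in short steps, Python scripts to look and compute and a tool call to move; the robot and the scene stay as the last step left them, time stands still between calls to the robot, and variables do not carry over. Pictures are saved under pics/ and viewed, at most 10 in all, crops included, and the job is handed in when it is done.

```bash
ls; mkdir -p pics
```

Create h.py:
```python
import numpy as np,cv2
from cell import arm
def snap(n,f):
    s=arm.sense(); d=arm.snapshot(n); cv2.imwrite('pics/'+f+'.png',d['frame']); np.save('pics/'+f+'.npy',{**d,'s':s},allow_pickle=True); return d
def load(f): return np.load('pics/'+f+'.npy',allow_pickle=True).item()
def Rq(q): 
    from scipy.spatial.transform import Rotation as R
    return R.from_quat(q,scalar_first=True).as_matrix()
def cam(d):
    if 'R' in d and d['R'] is not None and 'tool_from_camera' not in d: return np.array(d['R']),np.array(d['t'])
    T=np.eye(4);T[:3,:3]=Rq(d['s']['ee_rot']);T[:3,3]=d['s']['ee_pos']
    I=np.linalg.inv(T@np.array(d['tool_from_camera'])); return I[:3,:3],I[:3,3]
def proj(d,X):
    R,t=cam(d);c=R@np.array(X,float)+t;p=np.array(d['mtx'])@c;return p[:2]/p[2]
def onz(d,u,v,z):
    R,t=cam(d);r=R.T@np.linalg.solve(np.array(d['mtx']),[u,v,1.]);o=-R.T@t
    return o+r*(z-o[2])/r[2]
```

Run:
```python
from h import *
s=arm.sense();print(s)
snap('top','top0');snap('side','side0')
```

```text
cell.py
pics
{'time': 0.0, 'joint_pos': array([ 1.07441730e+00,  3.14017216e-01,  4.49672529e-02,  1.30357034e+00,
       -1.08159679e-05,  1.43122057e+00]), 'qd': array([ 0.00012442, -0.00289176,  0.00225927, -0.00012004, -0.00013505,
       -0.00130479]), 'tau': array([-1.77480988e-04, -4.80624139e+01,  2.98535961e+01,  1.93400227e-02,
       -1.96707265e-04, -5.10401236e-06]), 'ee_pos': array([0.20059284, 0.53833797, 0.23039449]), 'ee_rot': array([-2.79992076e-04,  1.77456725e-01,  9.84128182e-01, -8.67959250e-04]), 'ft_force': array([-0.40985732,  0.51577351,  0.07199272]), 'moment': array([ 0.01067661,  0.00095572, -0.02221217]), 'finger_force': 0.0, 'width': 0.08531549266225667}
```

View pics/top0.png

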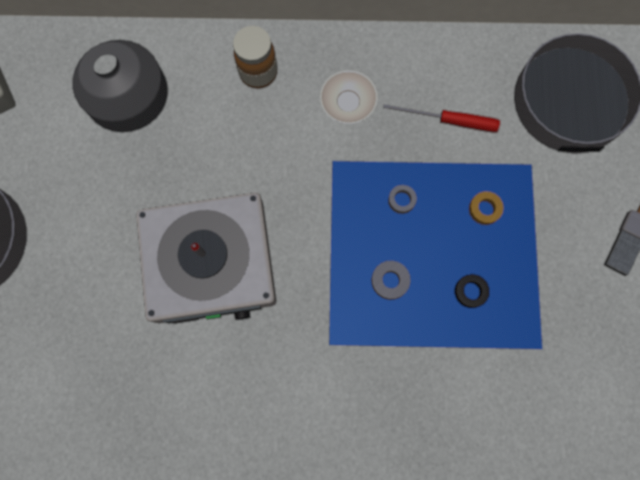

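View pics/side0.png

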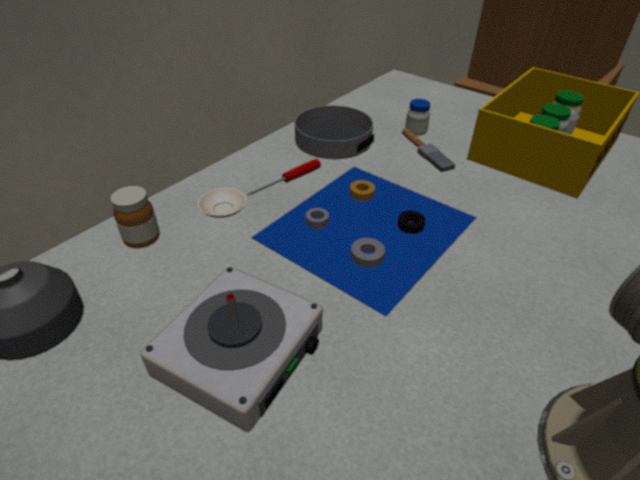

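Top view: wide steel ring at (391,280), narrow one at (403,198), brass ring at (487,207), black ring at (472,291), mill shoulder at (202,254), red tip at (195,247). The side view agrees: wide ring at (368,251), narrow at (317,217), tip at (231,297).

Run:
```python
from h import *
t=load('top0');s=load('side0')
for n,u,v,z in [('wide',391,280,.023),('nar',403,198,.023),('brass',487,207,.023),('black',472,291,.023),('shoulder',202,254,.07),('tip',195,247,.13)]:
    X=onz(t,u,v,z);print(n,X.round(4),'r',np.hypot(*X[:2]).round(3),'in side',proj(s,X).round(1))
for n,u,v,z in [('wide',368,247,.023),('nar',317,214,.023),('shoulder',235,324,.07),('tip',230.5,295,.13)]:
    print('side',n,onz(s,u,v,z).round(4))
R,T=cam(t);print('top cam',-R.T@T)
def crop(d,u,v,w,h,k): return cv2.resize(d['frame'][v-h//2:v+h//2,u-w//2:u+w//2],None,fx=k,fy=k,interpolation=cv2.INTER_CUBIC)
a=np.hstack([crop(t,202,254,100,100,4),crop(t,400,240,100,100,4)] )
b=np.hstack([crop(s,235,310,100,50,4),crop(s,345,235,100,50,4)])
cv2.imwrite('pics/c1.png',np.vstack([a,b]))
```

```text
wide [ 0.4722 -0.1013  0.023 ] r 0.483 in side [367.8 248.7]
nar [ 0.6086 -0.1219  0.023 ] r 0.621 in side [316.9 214.3]
brass [ 0.5956 -0.2593  0.023 ] r 0.65 in side [362.2 186.8]
black [ 0.4568 -0.23    0.023 ] r 0.511 in side [411.5 218.6]
shoulder [0.5005 0.1939 0.07  ] r 0.537 in side [233.9 322.7]
tip [0.4995 0.1921 0.13  ] r 0.535 in side [230.3 292.9]
side wide [ 0.4746 -0.1055  0.023 ]
side nar [ 0.6091 -0.1228  0.023 ]
side shoulder [0.4976 0.1946 0.07  ]
side tip [0.4966 0.1945 0.13  ]
top cam [3.30033612e-01 3.19566151e-05 9.96848308e-01]
```

View pics/c1.png

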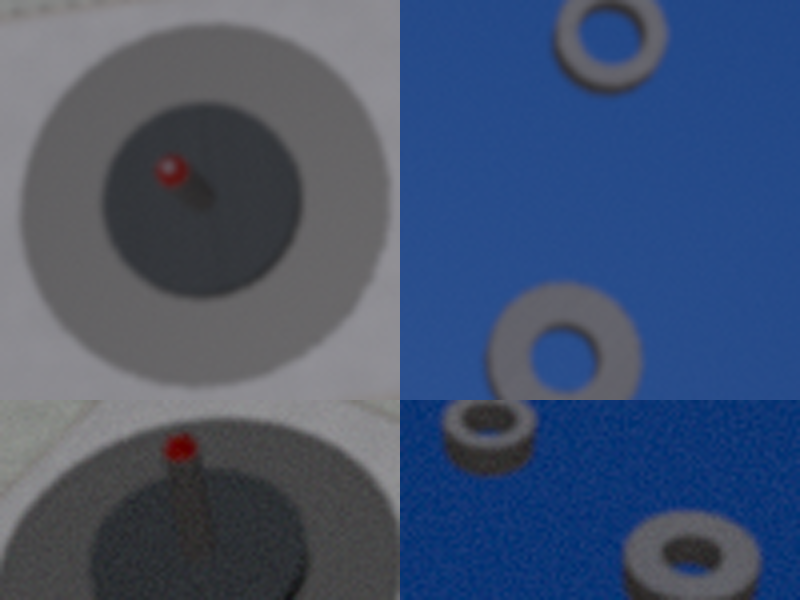

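Crop refinement: tip at (195,246.5), shoulder centre at (202.6,253.9), wide ring at (391.2,279.5), narrow ring at (402.7,198.8). The two cameras agree within about 3 mm.

Add to h.py:
```python
def to(*X):
    s=arm.sense();d=Rq(s['ee_rot']).T@(np.array(X)-s['ee_pos']);print('shift',d.round(4),'dist',np.linalg.norm(d).round(3),'t',s['time']);return d
```

Run:
```python
from h import *
to(.473,-.102,.15);to(.473,-.102,.23)
print(load('top0')['s']['joint_pos'][:0]); from cell import arm
import subprocess
```

```text
shift [-0.4789 -0.5047  0.0812] dist 0.701 t 0.1
shift [-0.4789 -0.5049  0.0012] dist 0.696 t 0.1
[]
```
"each row is the pose to reach": so I may give row 0.696 with 5 rows at max .05? "a row lasts 1/10s, in which tool goes at most 0.05m". "what a row does not reach only later rows make up". So give same final pose 5 times, moves .25 m. Each call's shift is relative to the pose commanded at start. So command 1: -0.172 -0.181 0 x5 (0.25 m).

Units first: shifts go in units of 5 mm and turns go in units of 0.2 rad. So -0.18 m is -36, -0.17 m is -34.

move_tool(deltas=[[0, 0, 0, -6.8, -7.2, 0, 0.085], [0, 0, 0, -13.6, -14.4, 0, 0.085], [0, 0, 0, -20.4, -21.6, 0, 0.085], [0, 0, 0, -27.2, -28.8, 0, 0.085], [0, 0, 0, -34, -36, 0, 0.085]])

```text
time: 0.6
ee_pos: [0.2973, 0.3089, 0.231]
ee_rot: [-0.0, 0.177, 0.984, -0.0]
ft_force: [0.8, -0.3, 0.2]
width: 0.0854
finger_force: 0.0
```

move_tool(deltas=[[0, 0, 0, -6.8, -7.2, 0, 0.085], [0, 0, 0, -13.6, -14.4, 0, 0.085], [0, 0, 0, -20.4, -21.6, 0, 0.085], [0, 0, 0, -27.2, -28.8, 0, 0.085], [0, 0, 0, -34, -36, 0, 0.085]])

```text
time: 1.1
ee_pos: [0.3939, 0.0808, 0.2313]
ee_rot: [0.0, 0.177, 0.984, 0.0]
ft_force: [1.0, 1.3, -1.0]
width: 0.0851
finger_force: 0.0
```

```bash
python3 -c "
from h import *
to(.473,-.102,.15)"
```

```text
shift [-0.138  -0.1437  0.0813] dist 0.215 t 1.1
```

To row units: -0.144 m is -28.8, -0.138 m is -27.6.

move_tool(deltas=[[0, 0, 0, -27.6, -28.8, 16.2, 0.085], [0, 0, 0, -27.6, -28.8, 16.2, 0.085], [0, 0, 0, -27.6, -28.8, 16.2, 0.085], [0, 0, 0, -27.6, -28.8, 16.2, 0.085], [0, 0, 0, -27.6, -28.8, 16.2, 0.085]])

```text
time: 1.6
ee_pos: [0.4731, -0.1039, 0.148]
ee_rot: [-0.001, 0.18, 0.984, -0.0]
ft_force: [-0.7, 1.2, -0.3]
width: 0.0851
finger_force: 0.0
```

move_tool(deltas=[[0, 0, 0, 0, 0, 0, 0.085], [0, 0, 0, 0, 0, 0, 0.085]])

```text
time: 1.8
ee_pos: [0.472, -0.0998, 0.1501]
ee_rot: [-0.001, 0.178, 0.984, 0.0]
ft_force: [0.2, 0.7, 0.8]
width: 0.0851
finger_force: 0.0
```

```bash
python3 -c "
from h import *
snap('wrist','w1');d=load('w1');print(proj(d,[.473,-.102,.023]))"
```

```text
[315.94071887 234.86126001]
```

View pics/w1.png

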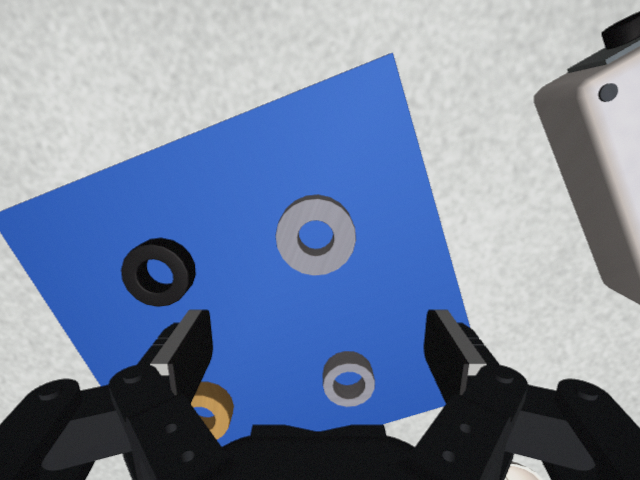

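The wrist view puts the wide ring's top-face centre at (316,236), against a prediction of (316,235), so the position holds. The narrow ring's face is at about (349,384).

```bash
python3 -c "
from h import *
d=load('w1');print(onz(d,316.3,236,.023),onz(d,349,383.5,.023))
to(.473,-.102,.001)"
```

```text
[ 0.47394735 -0.10206059  0.023     ] [ 0.60995626 -0.12239215  0.023     ]
shift [-0.0019 -0.0023  0.1495] dist 0.15 t 1.85
```

To row units: 0.149 m is 29.8, 0.14 m is 28.

move_tool(deltas=[[0, 0, 0, -0.4, -0.4, 9, 0.085], [0, 0, 0, -0.4, -0.4, 17, 0.085], [0, 0, 0, -0.4, -0.4, 24, 0.085], [0, 0, 0, -0.4, -0.4, 28, 0.085], [0, 0, 0, -0.4, -0.4, 29.8, 0.085]])

```text
time: 2.35
ee_pos: [0.4724, -0.1009, 0.0002]
ee_rot: [-0.001, 0.176, 0.984, 0.0]
ft_force: [0.0, 0.0, -0.1]
width: 0.085
finger_force: 0.0
```

move_tool(deltas=[[0, 0, 0, 0, 0, 0, 0.085], [0, 0, 0, 0, 0, 0, 0.085]])

```text
time: 2.55
ee_pos: [0.4749, -0.1026, 0.0026]
ee_rot: [0.001, 0.177, 0.984, -0.0]
ft_force: [0.4, 0.2, -0.3]
width: 0.0846
finger_force: 0.0
```

```bash
python3 -c "
from h import *
to(.4735,-.102,.001)"
```

```text
shift [0.0015 0.0001 0.0016] dist 0.002 t 2.55
```

To row units: 0.002 m is 0.4, 0.0005 m is 0.1.

move_tool(deltas=[[0, 0, 0, 0.1, 0, 0.4, 0.085], [0, 0, 0, 0.1, 0, 0.4, 0.05], [0, 0, 0, 0.1, 0, 0.4, 0.05], [0, 0, 0, 0.1, 0, 0.4, 0.05], [0, 0, 0, 0.1, 0, 0.4, 0.05]])

```text
time: 3.05
ee_pos: [0.4741, -0.1027, 0.0008]
ee_rot: [0.001, 0.177, 0.984, 0.0]
ft_force: [-2.3, 2.7, 10.8]
width: 0.0606
finger_force: 62.3
```

move_tool(deltas=[[0, 0, 0, 0, 0, 0, 0.05], [0, 0, 0, 0, 0, 0, 0.05], [0, 0, 0, 0, 0, 0, 0.05], [0, 0, 0, 0, 0, 0, 0.05]])

```text
time: 3.45
ee_pos: [0.4742, -0.1027, 0.0008]
ee_rot: [0.001, 0.177, 0.984, 0.0]
ft_force: [-2.0, 2.8, 10.6]
width: 0.0603
finger_force: 62.3
```

To row units: -0.18 m is -36, -0.15 m is -30.

move_tool(deltas=[[0, 0, 0, 0, 0, -6, 0.05], [0, 0, 0, 0, 0, -14, 0.05], [0, 0, 0, 0, 0, -22, 0.05], [0, 0, 0, 0, 0, -30, 0.05], [0, 0, 0, 0, 0, -36, 0.05]])

```text
time: 3.95
ee_pos: [0.4735, -0.1029, 0.1817]
ee_rot: [0.001, 0.178, 0.984, -0.0]
ft_force: [0.8, -0.7, -4.1]
width: 0.06
finger_force: 68.1
```

move_tool(deltas=[[0, 0, 0, 0, 0, -4, 0.05], [0, 0, 0, 0, 0, -4, 0.05]])

```text
time: 4.15
ee_pos: [0.4749, -0.1035, 0.2021]
ee_rot: [0.003, 0.178, 0.984, -0.0]
ft_force: [0.4, -0.8, -4.1]
width: 0.0599
finger_force: 68.1
```

```bash
python3 -c "
from h import *
snap('wrist','w2');snap('side','s2');to(.499,.193,.2)"
```

```text
shift [ 0.079   0.2862 -0.0014] dist 0.297 t 4.25
```

```bash
python3 -c "
from h import *
a=load('w2')['frame'];b=load('s2')['frame']
cv2.imwrite('pics/c2.png',np.hstack([cv2.resize(a,(400,300)),b[60:360,180:580]]))"
```

```text
(no output)
```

View pics/c2.png

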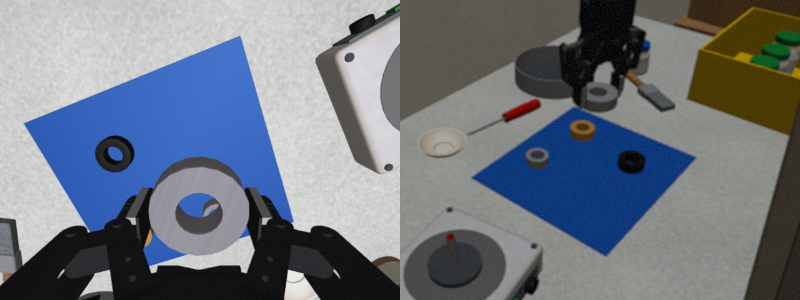

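```bash
python3 -c "
from h import *
d=load('w2');T=Rq(d['s']['ee_rot']);p=d['s']['ee_pos']
for q in ([0,0,-.022],[0,0.031,-.022],[0,-.031,-.022],[.031,0,-.022],[-.031,0,-.022],[0,.014,-.022],[0,-.014,-.022]): print(q,proj(d,p+T@np.array(q)).round(1)/1.6)
t0=load('top0');print(onz(t0,195,246.5,.13),onz(t0,202.6,253.9,.07),onz(load('side0'),230.3,295.3,.13),onz(load('side0'),235,323,.07))"
```

```text
[0, 0, -0.022] [199.1875 211.6875]
[0, 0.031, -0.022] [250.375  211.6875]
[0, -0.031, -0.022] [148.0625 211.6875]
[0.031, 0, -0.022] [199.25   163.6875]
[-0.031, 0, -0.022] [199.1875 253.75  ]
[0, 0.014, -0.022] [222.3125 211.6875]
[0, -0.014, -0.022] [176.125  211.6875]
[0.50024715 0.19214596 0.13      ] [0.50063495 0.19298927 0.07      ] [0.49636157 0.1950535  0.13      ] [0.49889606 0.19335541 0.07      ]
```

To row units: 0.205 m is 41, 0.168 m is 33.6.

move_tool(deltas=[[0, 0, 0, 2, 7.2, 0, 0.05], [0, 0, 0, 4.4, 16, 0, 0.05], [0, 0, 0, 6.8, 24.8, 0, 0.05], [0, 0, 0, 9.2, 33.6, 0, 0.05], [0, 0, 0, 11.2, 41, 0, 0.05]])

```text
time: 4.75
ee_pos: [0.491, 0.1109, 0.1968]
ee_rot: [-0.002, 0.177, 0.984, -0.0]
ft_force: [0.8, -0.1, -3.0]
width: 0.0604
finger_force: 68.1
```

move_tool(deltas=[[0, 0, 0, 2, 7.2, 0, 0.05], [0, 0, 0, 3.4, 12.4, 0, 0.05], [0, 0, 0, 4.4, 16, 0, 0.05], [0, 0, 0, 4.4, 16, 0, 0.05], [0, 0, 0, 4.4, 16, 0, 0.05]])

```text
time: 5.25
ee_pos: [0.4986, 0.1914, 0.1971]
ee_rot: [-0.002, 0.177, 0.984, -0.001]
ft_force: [-0.6, -0.4, -3.7]
width: 0.0601
finger_force: 68.1
```

```bash
python3 -c "
from h import *
to(.499,.193,.13);snap('top','t3');snap('wrist','w3');snap('side','s3')
a=load('w3')['frame'];b=load('s3')['frame'];c=load('t3')['frame']
cv2.imwrite('pics/c3.png',np.hstack([cv2.resize(a,(400,300)),b[150:450,80:480]]))"
```

```text
shift [-0.0001  0.0018  0.0671] dist 0.067 t 5.25
```

View pics/c3.png

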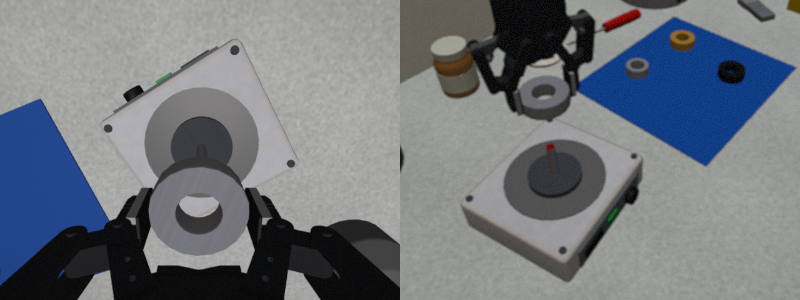

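The ring is held level over the mill. In the half-size wrist crop the shoulder is centred near x=201, with its far edge at y=116. I'll check this against the calibration.

```bash
python3 -c "
from h import *
d=load('w3');T=Rq(d['s']['ee_rot'])
c=np.array([.499,.193,.07])
for q in ([0,0,0],[0,.038,0],[0,-.038,0],[.038,0,0]): print(q,(proj(d,c+T@np.array(q))/1.6).round(1))
"
```

```text
[0, 0, 0] [200.8 145. ]
[0, 0.038, 0] [231.8 145. ]
[0, -0.038, 0] [169.8 145. ]
[0.038, 0, 0] [200.9 113.9]
```

move_tool(deltas=[[0, 0, 0, -0.4, 0.4, 4, 0.05], [0, 0, 0, -0.4, 0.4, 8, 0.05], [0, 0, 0, -0.4, 0.4, 11, 0.05], [0, 0, 0, -0.4, 0.4, 14, 0.05], [0, 0, 0, -0.4, 0.4, 16, 0.05]])

```text
time: 5.9
ee_pos: [0.5019, 0.1916, 0.1181]
ee_rot: [-0.001, 0.178, 0.984, -0.0]
ft_force: [0.1, 0.1, -4.8]
width: 0.0601
finger_force: 68.0
```

move_tool(deltas=[[0, 0, 0, 0, 0, 3, 0.05], [0, 0, 0, 0, 0, 6, 0.05], [0, 0, 0, 0, 0, 8, 0.05], [0, 0, 0, 0, 0, 8, 0.05]])

```text
time: 6.3
ee_pos: [0.5014, 0.192, 0.078]
ee_rot: [-0.001, 0.178, 0.984, -0.001]
ft_force: [-0.6, -0.2, -4.2]
width: 0.0603
finger_force: 68.0
```

```bash
python3 -c "
from h import *
s=arm.sense();print(s['ee_pos'],s['ft_force'],s['moment']);to(.5,.193,.07)"
```

```text
[0.50139921 0.19198513 0.07797489] [-0.56329031 -0.22385497 -4.23555216] [-0.04363811  0.02692429 -0.00334927]
shift [0.0016 0.0005 0.008 ] dist 0.008 t 6.3
```

No contact on the way down. Now I'll ease down until it touches the shoulder.

To row units: 0.008 m is 1.6, 0.006 m is 1.2.

move_tool(deltas=[[0, 0, 0, 0, 0, 0.6, 0.05], [0, 0, 0, 0, 0, 1.2, 0.05], [0, 0, 0, 0, 0, 1.6, 0.05], [0, 0, 0, 0, 0, 1.6, 0.05]])

```text
time: 6.7
ee_pos: [0.5025, 0.1927, 0.0713]
ee_rot: [0.0, 0.177, 0.984, 0.0]
ft_force: [-0.4, 0.0, -4.1]
width: 0.0602
finger_force: 68.1
```

move_tool(deltas=[[0, 0, 0, 0, 0, 0.2, 0.05], [0, 0, 0, 0, 0, 0.2, 0.05]])

```text
time: 6.9
ee_pos: [0.5025, 0.1927, 0.0704]
ee_rot: [0.0, 0.177, 0.984, 0.0]
ft_force: [-0.3, 0.4, -3.8]
width: 0.0603
finger_force: 68.1
```

To row units: 0.001 m is 0.2.

move_tool(deltas=[[0, 0, 0, 0, 0, 0.2, 0.05], [0, 0, 0, 0, 0, 0.2, 0.05]])

```text
time: 7.1
ee_pos: [0.5024, 0.1927, 0.0693]
ee_rot: [-0.0, 0.177, 0.984, 0.0]
ft_force: [1.2, -0.1, -4.9]
width: 0.06
finger_force: 68.1
```

move_tool(deltas=[[0, 0, 0, 0, 0, 0.2, 0.05], [0, 0, 0, 0, 0, 0.2, 0.05]])

```text
time: 7.3
ee_pos: [0.5024, 0.1927, 0.0682]
ee_rot: [-0.0, 0.177, 0.984, 0.0]
ft_force: [0.1, -0.4, -4.4]
width: 0.0604
finger_force: 68.1
```

To row units: 0.001 m is 0.2.

move_tool(deltas=[[0, 0, 0, 0, 0, 0.2, 0.05], [0, 0, 0, 0, 0, 0.2, 0.05]])

```text
time: 7.5
ee_pos: [0.5025, 0.1927, 0.068]
ee_rot: [0.0, 0.177, 0.984, 0.0]
ft_force: [-2.5, -1.3, 3.6]
width: 0.0604
finger_force: 68.6
```

move_tool(deltas=[[0, 0, 0, 0, 0, 0.14, 0.05], [0, 0, 0, 0, 0, 0.14, 0.05]])

```text
time: 7.7
ee_pos: [0.5025, 0.1927, 0.0679]
ee_rot: [0.0, 0.177, 0.984, 0.0]
ft_force: [-4.9, -1.1, 8.2]
width: 0.0603
finger_force: 69.3
```

Contact is on the shoulder. Release and rise.

To row units: -0.0007 m is -0.14.

move_tool(deltas=[[0, 0, 0, 0, 0, -0.14, 0.064], [0, 0, 0, 0, 0, -0.14, 0.07], [0, 0, 0, 0, 0, -0.14, 0.085], [0, 0, 0, 0, 0, -0.14, 0.085], [0, 0, 0, 0, 0, -0.14, 0.085]])

```text
time: 8.2
ee_pos: [0.5025, 0.1927, 0.0672]
ee_rot: [0.0, 0.177, 0.984, 0.0]
ft_force: [0.4, 0.4, 0.1]
width: 0.0847
finger_force: 0.0
```

move_tool(deltas=[[0, 0, 0, 0, 0, 0, 0.085], [0, 0, 0, 0, 0, -6, 0.085], [0, 0, 0, 0, 0, -14, 0.085], [0, 0, 0, 0, 0, -22, 0.085], [0, 0, 0, 0, 0, -26, 0.085]])

```text
time: 8.7
ee_pos: [0.5039, 0.193, 0.201]
ee_rot: [0.002, 0.177, 0.984, 0.001]
ft_force: [0.5, -0.4, 0.4]
width: 0.0849
finger_force: 0.0
```

```bash
python3 -c "
from h import *
to(.609,-.1222,.2);snap('wrist','w4');snap('side','s4')
a=load('w4')['frame'];b=load('s4')['frame']
cv2.imwrite('pics/c4.png',np.hstack([cv2.resize(a,(400,300)),cv2.resize(b[240:390,140:340],(400,300))]))"
```

```text
shift [-0.2086 -0.2587  0.0011] dist 0.332 t 8.7
```

View pics/c4.png

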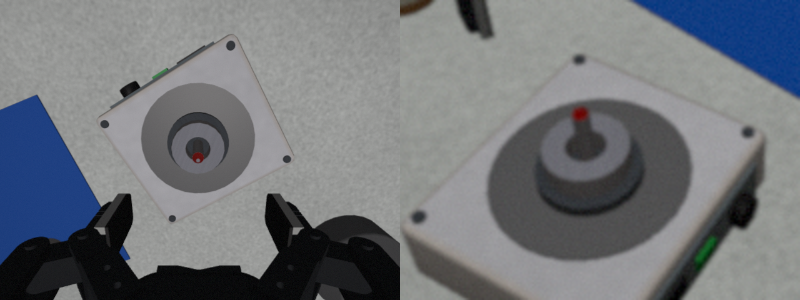

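The wide ring is threaded and flat on the shoulder, with the spindle in its bore (wrist crop (198,152)). Next is the narrow ring.

move_tool(deltas=[[0, 0, 0, -5, -6.2, 0, 0.085], [0, 0, 0, -11, -13.6, 0, 0.085], [0, 0, 0, -17, -21, 0, 0.085], [0, 0, 0, -23, -28.4, 0, 0.085], [0, 0, 0, -29, -36, 0, 0.085]])

```text
time: 9.3
ee_pos: [0.5752, -0.0282, 0.1958]
ee_rot: [-0.001, 0.177, 0.984, 0.0]
ft_force: [1.4, 0.6, 0.2]
width: 0.0852
finger_force: 0.0
```

move_tool(deltas=[[0, 0, 0, -5.6, -7, 3, 0.085], [0, 0, 0, -10, -12.4, 6, 0.085], [0, 0, 0, -12.6, -15.6, 10, 0.085], [0, 0, 0, -12.6, -15.6, 10, 0.085], [0, 0, 0, -12.6, -15.6, 10, 0.085]])

```text
time: 9.8
ee_pos: [0.606, -0.1215, 0.1455]
ee_rot: [-0.002, 0.178, 0.984, 0.001]
ft_force: [0.2, 0.3, 1.1]
width: 0.0852
finger_force: 0.0
```

```bash
python3 -c "
from h import *
snap('wrist','w5');d=load('w5');to(.609,-.1222,.0)
for z in (.023,): print(proj(d,[.609,-.1222,z]))
m=cv2.cvtColor(d['frame'],cv2.COLOR_BGR2HSV); 
cv2.imwrite('pics/c5.png',cv2.resize(d['frame'][120:360,160:480],(800,600)))"
```

```text
shift [-0.003  -0.0003  0.1466] dist 0.147 t 9.85
[318.84657789 238.54858348]
```

View pics/c5.png

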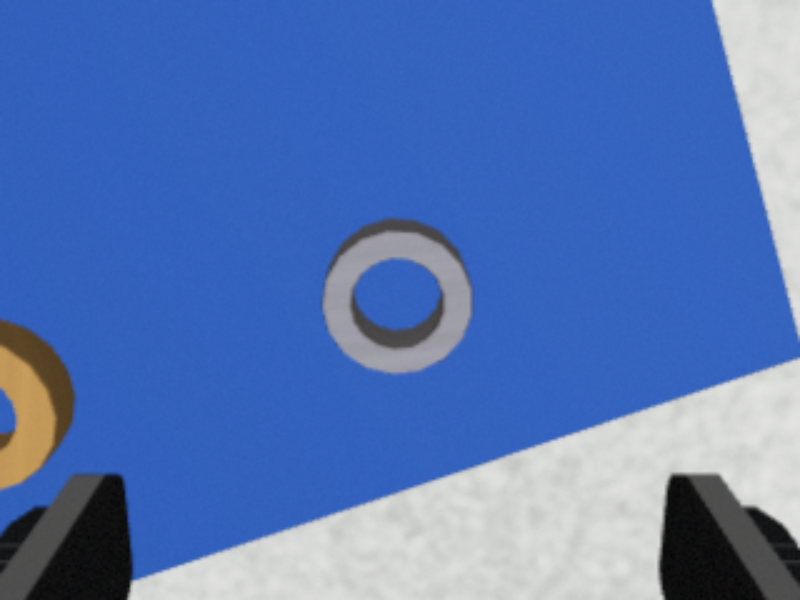

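The narrow ring's top-face centre is at full-image (318.8,240.8), 2 px below the prediction, so I add about 1.5 mm in −x. I'll stop with the TCP at z≈5 mm so the tips clear the mat.

move_tool(deltas=[[0, 0, 0, -0.9, 0, 9, 0.085], [0, 0, 0, -0.9, 0, 17, 0.085], [0, 0, 0, -0.9, 0, 24, 0.085], [0, 0, 0, -0.9, 0, 27, 0.085], [0, 0, 0, -0.9, 0, 28.2, 0.085]])

```text
time: 10.35
ee_pos: [0.6102, -0.1212, 0.005]
ee_rot: [-0.001, 0.176, 0.984, 0.0]
ft_force: [-0.5, -0.1, 0.7]
width: 0.0851
finger_force: 0.0
```

move_tool(deltas=[[0, 0, 0, 0, 0, 0, 0.085], [0, 0, 0, 0, 0, 0, 0.085]])

```text
time: 10.55
ee_pos: [0.6127, -0.123, 0.008]
ee_rot: [0.001, 0.177, 0.984, -0.0]
ft_force: [0.1, -0.3, -0.2]
width: 0.0851
finger_force: 0.0
```

```bash
python3 -c "
from h import *
to(.6102,-.1224,.005)"
```

```text
shift [ 0.0026 -0.0003  0.003 ] dist 0.004 t 10.55
```

move_tool(deltas=[[0, 0, 0, 0.4, 0, 0.6, 0.085], [0, 0, 0, 0.4, 0, 0.6, 0.07], [0, 0, 0, 0.4, 0, 0.6, 0.035], [0, 0, 0, 0.4, 0, 0.6, 0.035], [0, 0, 0, 0.4, 0, 0.6, 0.035]])

```text
time: 11.05
ee_pos: [0.61, -0.1227, 0.0043]
ee_rot: [0.001, 0.177, 0.984, 0.0]
ft_force: [-0.5, 0.3, 6.0]
width: 0.0441
finger_force: 60.8
```

move_tool(deltas=[[0, 0, 0, 0, 0, 0, 0.035], [0, 0, 0, 0, 0, 0, 0.035], [0, 0, 0, 0, 0, 0, 0.035], [0, 0, 0, 0, 0, 0, 0.035]])

```text
time: 11.45
ee_pos: [0.6101, -0.1227, 0.0043]
ee_rot: [0.001, 0.178, 0.984, 0.0]
ft_force: [-1.7, -0.1, 4.9]
width: 0.0438
finger_force: 60.8
```

To row units: -0.19 m is -38, -0.15 m is -30.

move_tool(deltas=[[0, 0, 0, 0, 0, -6, 0.035], [0, 0, 0, 0, 0, -14, 0.035], [0, 0, 0, 0, 0, -22, 0.035], [0, 0, 0, 0, 0, -30, 0.035], [0, 0, 0, 0, 0, -38, 0.035]])

```text
time: 11.95
ee_pos: [0.6091, -0.1226, 0.1946]
ee_rot: [-0.0, 0.178, 0.984, 0.0]
ft_force: [1.6, 0.0, -2.8]
width: 0.0437
finger_force: 61.7
```

move_tool(deltas=[[0, 0, 0, 0, 0, -1, 0.035], [0, 0, 0, 0, 0, -1, 0.035]])

```text
time: 12.15
ee_pos: [0.6104, -0.123, 0.1997]
ee_rot: [0.002, 0.178, 0.984, -0.0]
ft_force: [-0.8, 0.6, -2.7]
width: 0.0442
finger_force: 61.7
```

```bash
python3 -c "
from h import *
to(.501,.193,.2)"
```

```text
shift [ 0.2129  0.2578 -0.0009] dist 0.334 t 12.15
```

move_tool(deltas=[[0, 0, 0, 5, 6, 0, 0.035], [0, 0, 0, 11, 13.2, 0, 0.035], [0, 0, 0, 17, 20.6, 0, 0.035], [0, 0, 0, 23, 27.8, 0, 0.035], [0, 0, 0, 29, 35, 0, 0.035]])

```text
time: 12.65
ee_pos: [0.5325, 0.0934, 0.1956]
ee_rot: [-0.002, 0.178, 0.984, -0.0]
ft_force: [0.2, -0.8, -0.7]
width: 0.0441
finger_force: 61.7
```

move_tool(deltas=[[0, 0, 0, 5.6, 6.8, 0, 0.035], [0, 0, 0, 10, 12, 0, 0.035], [0, 0, 0, 13.6, 16.6, 0, 0.035], [0, 0, 0, 13.6, 16.6, 0, 0.035], [0, 0, 0, 13.6, 16.6, 0, 0.035]])

```text
time: 13.15
ee_pos: [0.4987, 0.1938, 0.1962]
ee_rot: [-0.002, 0.177, 0.984, -0.001]
ft_force: [0.1, -0.7, -2.0]
width: 0.0441
finger_force: 61.8
```

move_tool(deltas=[[0, 0, 0, 0, 0, 0, 0.035], [0, 0, 0, 0, 0, 0, 0.035]])

```text
time: 13.35
ee_pos: [0.5002, 0.1925, 0.1976]
ee_rot: [-0.001, 0.178, 0.984, -0.0]
ft_force: [0.2, -0.2, -1.6]
width: 0.0442
finger_force: 61.8
```

```bash
python3 -c "
from h import *
to(.501,.193,.1);snap('wrist','w6');snap('side','s6')
a=load('w6')['frame'];b=load('s6')['frame']
cv2.imwrite('pics/c6.png',np.hstack([cv2.resize(a,(400,300)),cv2.resize(b[210:390,120:360],(400,300))]))
d=load('w6');print(proj(d,[.501,.193,.09])/1.6)
T=Rq(d['s']['ee_rot']);p=d['s']['ee_pos']
for q in ([0,0,-.0187],[.023,0,-.0187],[-.023,0,-.0187],[0,.023,-.0187]):print(proj(d,p+T@np.array(q))/1.6)"
```

```text
shift [-0.0006  0.0008  0.0976] dist 0.098 t 13.35
[199.68199115 150.41827686]
[199.19646273 208.80424453]
[199.2254046  174.47196428]
[199.17018797 239.9726531 ]
[236.30341974 208.80990534]
```

View pics/c6.png

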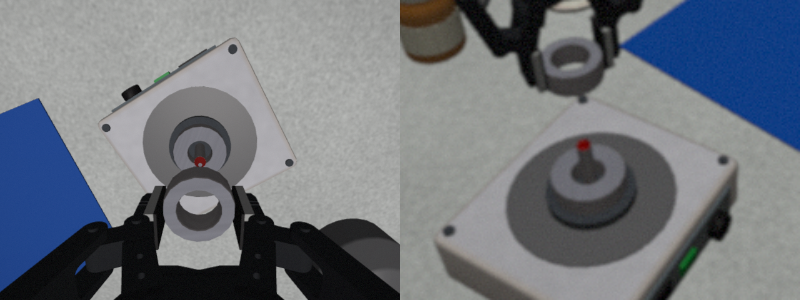

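The narrow ring is gripped level (face centre (199,208), as predicted), and the wide ring and spindle are at (200,151), as predicted. Descend.

To row units: 0.09 m is 18, 0.078 m is 15.6.

move_tool(deltas=[[0, 0, 0, -0.2, 0.2, 4, 0.035], [0, 0, 0, -0.2, 0.2, 8, 0.035], [0, 0, 0, -0.2, 0.2, 12, 0.035], [0, 0, 0, -0.2, 0.2, 15.6, 0.035], [0, 0, 0, -0.2, 0.2, 18, 0.035]])

```text
time: 13.95
ee_pos: [0.501, 0.1934, 0.107]
ee_rot: [-0.001, 0.178, 0.984, -0.0]
ft_force: [0.4, -0.7, -1.5]
width: 0.0437
finger_force: 61.8
```

move_tool(deltas=[[0, 0, 0, 0, 0, 1.2, 0.035], [0, 0, 0, 0, 0, 2, 0.035], [0, 0, 0, 0, 0, 2, 0.035]])

```text
time: 14.25
ee_pos: [0.5016, 0.1941, 0.0984]
ee_rot: [0.0, 0.178, 0.984, 0.0]
ft_force: [0.4, -0.9, -1.1]
width: 0.0442
finger_force: 61.8
```

move_tool(deltas=[[0, 0, 0, 0, 0, 0.4, 0.035], [0, 0, 0, 0, 0, 0.4, 0.035]])

```text
time: 14.45
ee_pos: [0.5018, 0.1943, 0.0968]
ee_rot: [0.0, 0.177, 0.984, 0.0]
ft_force: [-0.2, -1.1, -1.6]
width: 0.0441
finger_force: 61.8
```

move_tool(deltas=[[0, 0, 0, 0, 0, 0.4, 0.035], [0, 0, 0, 0, 0, 0.8, 0.035], [0, 0, 0, 0, 0, 0.8, 0.035]])

```text
time: 14.75
ee_pos: [0.5012, 0.1941, 0.0921]
ee_rot: [-0.0, 0.177, 0.984, -0.0]
ft_force: [-0.6, -0.1, -2.2]
width: 0.0439
finger_force: 61.8
```

move_tool(deltas=[[0, 0, 0, 0, 0, 0.2, 0.035], [0, 0, 0, 0, 0, 0.2, 0.035]])

```text
time: 14.95
ee_pos: [0.5014, 0.1942, 0.0913]
ee_rot: [0.0, 0.177, 0.984, 0.0]
ft_force: [0.2, -0.0, -1.2]
width: 0.0442
finger_force: 61.8
```

move_tool(deltas=[[0, 0, 0, 0, 0, 0.14, 0.035], [0, 0, 0, 0, 0, 0.14, 0.035]])

```text
time: 15.15
ee_pos: [0.5015, 0.1942, 0.0913]
ee_rot: [0.0, 0.177, 0.984, 0.0]
ft_force: [-2.5, -0.3, 4.2]
width: 0.0441
finger_force: 62.4
```

Contact came at exactly the expected height. Release, rise and look.

To row units: -0.0004 m is -0.08.

move_tool(deltas=[[0, 0, 0, 0, 0, -0.08, 0.05], [0, 0, 0, 0, 0, -0.08, 0.06], [0, 0, 0, 0, 0, -0.08, 0.085], [0, 0, 0, 0, 0, -0.08, 0.085], [0, 0, 0, 0, 0, -0.08, 0.085]])

```text
time: 15.65
ee_pos: [0.5014, 0.1941, 0.0909]
ee_rot: [-0.0, 0.177, 0.984, 0.0]
ft_force: [-0.2, -0.3, -0.3]
width: 0.0849
finger_force: 0.0
```

move_tool(deltas=[[0, 0, 0, 0, 0, 0, 0.085], [0, 0, 0, 0, 0, -6, 0.085], [0, 0, 0, 0, 0, -14, 0.085], [0, 0, 0, 0, 0, -22, 0.085], [0, 0, 0, 0, 0, -26, 0.085]])

```text
time: 16.15
ee_pos: [0.5027, 0.1945, 0.2247]
ee_rot: [0.002, 0.177, 0.984, 0.001]
ft_force: [-0.0, -0.2, 0.7]
width: 0.0847
finger_force: 0.0
```

move_tool(deltas=[[0, 0, 0, 0, 0, 0, 0.085], [0, 0, 0, 0, 0, 0, 0.085]])

```text
time: 16.35
ee_pos: [0.5015, 0.1942, 0.2209]
ee_rot: [0.0, 0.177, 0.984, 0.0]
ft_force: [-0.1, 0.2, -1.0]
width: 0.0855
finger_force: 0.0
```

```bash
python3 -c "
from h import *
snap('wrist','w7');snap('side','s7')
a=load('w7')['frame'];b=load('s7')['frame']
cv2.imwrite('pics/c7.png',np.hstack([cv2.resize(a[120:360,160:480],(400,300)),cv2.resize(b[240:390,140:340],(400,300))]))"
```

```text
(no output)
```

View pics/c7.png

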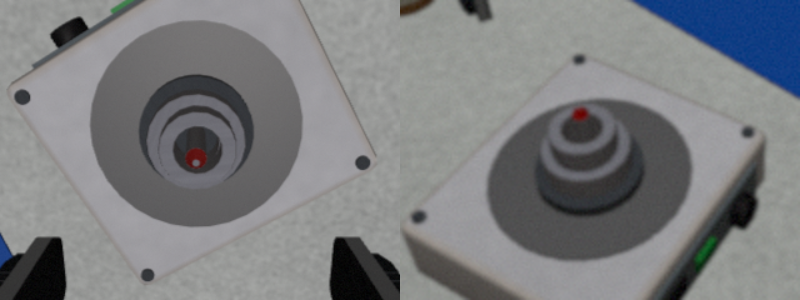

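The wide ring sits on the shoulder with the narrow one flat and centred on top. The red tip shows inside the bore at (196,158) in the wrist crop and (580,115) in the side crop.

```bash
python3 -c "
from cell import arm
print(arm.finish_job())"
```

```text
the job is handed in; nothing more can be done
None
```

Both steel rings are on the spindle: the wide one is down on the shoulder and the narrow one lies flat on top of it; the brass ring was left untouched, and the job was handed in at about 16 s.

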